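Switch on the red rocker with the stylus

TASK

Take the yellow stylus out of its stand and, with its tip, switch on the red rocker in the row of four on the grey switch box: press down its raised half, the one with the bar, until the rocker has gone fully over. Keep the gripper itself off the red switch and leave the other three rockers as they are. Then put the stylus back upright in its stand, collar down on the stand's top, and let go.

Things in the scene. Friction and masses are not known exactly. Their poses are not given: they have to be found in the camera images.
- stylus: Yellow stylus, 130 mm long, 60 g, stands upright in its stand. Origin at the tip (lower end), z along the stylus up towards the handle. Black stem, 8 mm in diameter, from 0 to 50 mm above the origin; round collar, 40 mm in diameter, from 50 to 56 mm; round handle, 18 mm in diameter, from 56 to 130 mm (grip it round about 93 mm).
- stand: Round aluminium stand, 62 mm high, 60 mm in diameter (foot 72 mm), fixed to the bench, origin at the centre of its underside. The round hole in the middle of its top, 23 mm wide and 55 mm deep, takes the stem; the stylus then hangs on its collar, tip 12 mm above the bench, up to 7 mm off centre.
- switch_box: Grey box, 84 (x) x 150 (y) x 36 mm high, fixed to the bench, turned up to 0.3 rad. Origin at the centre of its underside; x points away from the robot. On its top four rocker switches (red, white, blue, black, in varying order) stand in a row along its y at 32 mm pitch; they turn with it.
- red_switch: The red switch. Origin on the box top (36 mm above the bench) under its middle; y along the row, x across it, away from the robot. Bezel 46 (x) x 27 x 4 mm high. Its rocker, 38 (x) x 20 mm, tips about y, 8 mm above the origin. The half at +x has the white bar and is raised when off: 13 mm out its surface is 15 mm above the origin when off, 9 mm when on. Others look alike.
- red_rocker (a joint): Red rocker's angle (rad): 0 = off (+x half raised), 0.44 = fully on (+x half down). It has no spring and stays where it is left; about 2 N at 13 mm from the middle turns it.
- white_rocker (a joint): White rocker's angle (rad): 0 = as set (off), grows to 0.44 as it is pressed over. Leave alone.
- blue_rocker (a joint): Blue rocker's angle (rad): 0 = as set (on, +x half down), grows to 0.44 as its -x half is pressed down. Leave alone.
- black_rocker (a joint): Black rocker's angle (rad): 0 = as set (on, +x half down), grows to 0.44 as its -x half is pressed down. Leave alone.

How it is judged:
By the outcome, as a careful person would: the job done as asked, in the order asked, and still so for the second after the job is handed in, with the robot touching nothing.
It also fails if it takes over 45 s, if anything falls off the work surface, if the arm or the gripper's body presses on something with over 40 N, if the wrist force passes 120 N, or if a joint passes its speed limit or range.

ROBOT

A 7-joint arm with a two-finger parallel gripper is mounted at the origin on a cart in front of the work surface, level with it; the furniture and walls round the work are solid. World frame = base frame: x ahead of the robot, y to its left, z up, the work surface at z = 0. Lengths are in m, angles in rad, forces in N, time in s.
With the tool pointing down it reaches from about 0.425 to 0.925 m from the base axis. Payload 6.8 kg.
Tool frame: the origin (TCP) lies at the very end of the fingers, on their centre line; the grasp point (between the pads) lies 19 mm behind it; z points along the fingers, y is the line along which they close (so a half turn about z gives the same grasp; the last joint's range is limited). The gripper opens to 85 mm and grips with 20 to 120 N. Pads are 22 mm wide; open, the fingers measure 114 mm over their backs; the gripper's body (76 mm by 85 mm) begins 54 mm behind the grasp point. The pads swing forward as they close: fully open they stand 13 mm farther back than shut.
Start: joints at [-1.319, 0.477, 0.022, 1.555, -0.011, 1.109, -0.083], TCP at [0.238, 0.632, 0.231] pointing down, gripper open.
Joint ranges: [-2.96, 2.96], [-0.34, 2.1], [-1.41, 1.46], [0.24, 2.44], [-1.37, 4.51], [0.17, 1.92], [-2.96, 2.96]. Speed limits (rad/s): [2.39, 2.39, 3.14, 3.14, 3.14, 3.14, 3.14].

INTERFACE

Orientations are given as a unit quaternion [w, x, y, z].
In Python, from station import bot gives the robot as it stands.
- The arm moves only by the tool jog_arm, called after ">>>" in YAML: its name, and indented under it one key for each argument. Schema: {"type":"object","properties":{"rows":{"type":"object","properties":{"steps":{"type":"array","items":{"type":"array","items":{"type":"number"},"minItems":5,"maxItems":5},"minItems":1,"maxItems":20}},"additionalProperties":false,"required":["steps"]},"grip_force":{"type":"number"},"only":{"type":"string"},"quiet":{"type":"boolean"},"lines":{"type":"string"}},"required":["rows"],"additionalProperties":false}. rows is an object whose key "steps" holds a list of rows, 1 to 20 of them, each of 5 numbers: dx, dy, dz in parts of the range, where 1.0 means 0.25 m, then a turn about the tool's z in fractions of the full range, 1 being 2 pi rad, then the opening from 0.0 (shut) to 1.0 (fully open); each row shifts and turns the commanded pose from where the row before left it, along the tool's axes as they then stand; what a row does not reach is not made up. A row lasts 1/10 s, in which the tool goes at most 0.05 m and 0.15 rad, less where a joint would pass 70% of its speed; a pose out of reach is approached as far as the arm can. The fingers move at their own pace and stop on an object; grip_force is the grip in N (left out, the last holds). Time passes only in rows, so rows that do not move let the fingers close. The tool returns the time, the measured TCP pose, the force, the opening and the grip force at its end. only (a regular expression) keeps the lines of the reply that match it, lines (a string "A,B") keeps lines A to B, and quiet returns only ok. A shift or turn number past 1, either way, is cut back to 1. Input that does not fit is refused with a message, and nothing moves.
- bot.get_obs(): the state, without advancing time (a new reading comes with each control period).
- bot.read_camera(name): name is "side" or "top"; returns the picture (384x512x3 uint8, blue, green, red); there is no depth.
- bot.camera_info(name): a dict with "vertical_fov" (degrees; the focal length in pixels is half the picture's height over the tangent of half this angle, whatever the lens; pixels are square), "cx", "cy" (the principal point, pixels), "k1" (the pictures are not rectified: a ray, as slopes to the right and down, at radius r is drawn at 1 + k1 r^2 times it, then the intrinsics apply), "view" (4x4, takes a point from world to camera coordinates). Camera axes: x right, y up, looking along -z (the intrinsics and any distortion apply to the point x, -y, -z); pixel columns grow to the right and rows downward; lengths in m; the calibration is good to about 2 mm. A picture is of the moment at which its call begins. camera_info takes no time and is no camera call.
- bot.hand_in(): hands the job in; it is judged then, once.
The state is a dict: "t": time; "q": joint angles; "joint_vel": joint speeds; "joint_torque": joint torques, N m; "eef_pos": TCP position; "tool_rot": TCP orientation; "contact_force": force on the tool from outside, world axes, zero at the start; "torque": the same for the moment, N m; "gripper_width": opening from 0.0 (shut) to 1.0 (fully open); "grasp_force": force on a finger pad.
Only numpy, scipy, OpenCV 4.12 (cv2) and the standard library are available. Lean on these libraries where they do the work, as an engineer would, in place of code of your own. Each camera call takes 0.05 s, during which the arm holds its last target. There are 200 camera calls.

## Working session

There is one attempt and no reset: what is moved stays moved. The work goes in short steps, Python scripts to look and compute and a tool call to move; the robot and the scene stay as the last step left them, time stands still between calls to the robot, and variables do not carry over. Pictures are saved under pics/ and viewed, at most 10 in all, crops included, and the job is handed in when it is done.

```bash
ls; mkdir -p pics; python3 - <<'E'
from station import bot
import cv2,numpy as np
o=bot.get_obs();print({k:np.round(v,3) for k,v in o.items()})
a=[]
for n in("side","top"):
    i=bot.camera_info(n);print(n,i)
    im=bot.read_camera(n);cv2.imwrite(f"pics/{n}0.png",im)
E
```

```text
pics
station.py
{'t': np.float64(0.0), 'q': array([-1.319,  0.478,  0.022,  1.556, -0.011,  1.109, -0.083]), 'joint_vel': array([ 0.001,  0.001,  0.001,  0.001, -0.001, -0.001, -0.001]), 'joint_torque': array([ 0.0000e+00, -5.9645e+01,  1.6080e+00, -2.8120e+01,  1.3000e-02,
        9.0000e-03,  0.0000e+00]), 'eef_pos': array([0.237, 0.631, 0.23 ]), 'tool_rot': array([-0.   ,  0.179,  0.984, -0.001]), 'contact_force': array([ 0.108,  0.299, -0.817]), 'torque': array([0.043, 0.021, 0.023]), 'grasp_force': np.float64(0.0), 'gripper_width': np.float64(1.0)}
side {'vertical_fov': 46.19957169041292, 'cx': 259.50811471719726, 'cy': 193.17012366871174, 'k1': -0.057358377872541166, 'view': array([[ 0.99862794,  0.05234558, -0.00147636, -0.50234805],
       [-0.02805304,  0.5585654 ,  0.82898596, -0.11303686],
       [ 0.04421839, -0.82780712,  0.55926747, -0.86927453],
       [ 0.        ,  0.        ,  0.        ,  1.        ]])}
top {'vertical_fov': 47.61469676451921, 'cx': 252.742612773191, 'cy': 192.110617990108, 'k1': -0.13542285090781672, 'view': array([[-0.02947393, -0.99909614, -0.03062991,  0.1740365 ],
       [ 0.99811291, -0.03106872,  0.05296552, -0.48176273],
       [-0.05386928, -0.029011  ,  0.99812648, -0.87197592],
       [ 0.        ,  0.        ,  0.        ,  1.        ]])}
```

View pics/side0.png

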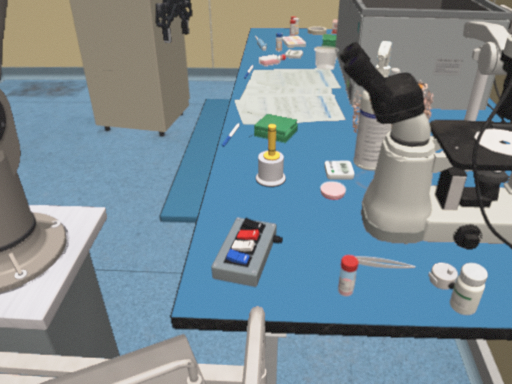

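View pics/top0.png

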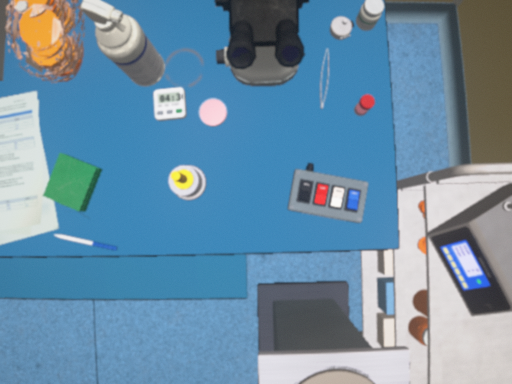

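The side view shows the stylus at about (271,140), with its stand at (270,168). The switch box is around (246,250), with the red switch at (248,235). In the top view the stylus is at (182,179), the stand at (187,183), the box at (329,195) and the red switch at (321,193). The microscope stands behind the box.

```bash
cat > h.py <<'E'
import numpy as np,cv2
from station import bot
def K(n):
    i=bot.camera_info(n);f=192/np.tan(np.radians(i["vertical_fov"])/2)
    return f,i["cx"],i["cy"],i["k1"],np.array(i["view"])
def ray(n,uv):
    f,cx,cy,k,V=K(n);d=np.array([(uv[0]-cx)/f,(uv[1]-cy)/f]);p=d.copy()
    for _ in range(20):p=d/(1+k*(p@p))
    R=V[:3,:3];return -R.T@V[:3,3],R.T@np.array([p[0],-p[1],-1])
def plane(n,uv,z):
    o,d=ray(n,uv);return o+d*(z-o[2])/d[2]
def tri(a,b):   # side px, top px
    (o,d),(p,e)=ray("side",a),ray("top",b)
    s=np.linalg.lstsq(np.c_[d,-e],p-o,rcond=None)[0];x,y=o+d*s[0],p+e*s[1]
    return (x+y)/2,np.linalg.norm(x-y)
def proj(n,P):
    f,cx,cy,k,V=K(n);c=V[:3,:3]@P+V[:3,3];p=np.array([c[0],-c[1]])/-c[2];p=p*(1+k*(p@p));return p*f+[cx,cy]
def blobs(im,lo,hi,roi,mn=15):
    x0,y0,x1,y1=roi;m=cv2.inRange(cv2.cvtColor(im,cv2.COLOR_BGR2HSV),lo,hi);z=np.zeros_like(m);z[y0:y1,x0:x1]=m[y0:y1,x0:x1]
    cs=cv2.findContours(z,cv2.RETR_EXTERNAL,cv2.CHAIN_APPROX_NONE)[0]
    return z,[c[:,0] for c in sorted(cs,key=cv2.contourArea,reverse=True) if cv2.contourArea(c)>=mn]
E
python3 - <<'E'
from h import *
s=cv2.imread("pics/side0.png");t=cv2.imread("pics/top0.png")
for n,im,ry,rb in(("side",s,(240,110,300,195),(205,205,290,290)),("top",t,(160,155,215,210),(280,155,375,230))):
    for nm,lo,hi,r in(("yellow",(20,120,90),(35,255,255),ry),("red",(0,150,90),(8,255,255),rb),("blue",(108,180,120),(125,255,255),rb),("white",(0,0,200),(180,60,255),rb),("grey",(0,0,90),(180,70,255),ry),("box",(90,0,60),(120,90,190),rb)):
        m,cs=blobs(im,lo,hi,r)
        for c in cs[:2]:
            print(n,nm,len(c),cv2.contourArea(c),np.round(cv2.minAreaRect(c)[0],1),np.round(cv2.minAreaRect(c)[1],1),round(cv2.minAreaRect(c)[2],1),c.min(0),c.max(0))
a=cv2.resize(t[160:230,165:375],None,fx=3.8,fy=3.8,interpolation=2)
b=cv2.resize(s[115:290,205:305],None,fx=3,fy=3,interpolation=2)
cv2.imwrite("pics/c1.png",a);cv2.imwrite("pics/c2.png",b)
E
```

```text
side yellow 85 255.5 [271.  141.5] [35. 14.] 90.0 [264 124] [278 159]
side red 63 146.5 [247.5 234. ] [10. 21.] 90.0 [237 229] [258 239]
side blue 48 79.0 [236.5 255.9] [16.1  7.9] 17.1 [228 251] [243 262]
side white 49 116.5 [242.5 244. ] [21.  8.] 0.0 [232 240] [253 248]
side grey 150 706.0 [270.5 164. ] [29. 44.] 0.0 [256 142] [285 186]
side grey 143 509.5 [269.5 117. ] [14. 59.] 90.0 [240 110] [299 124]
side box 362 1857.0 [244.2 250.6] [49.4 73.8] 22.6 [211 217] [277 286]
top yellow 56 276.0 [182.6 178.2] [19.7 18.8] 63.4 [171 170] [192 188]
top red 29 30.5 [320.  197.7] [7.3 8.2] 18.4 [316 194] [324 202]
top blue 32 68.0 [352. 203.] [10.  8.] 90.0 [348 198] [356 208]
top white 52 163.0 [337.  196.7] [10. 19.] 11.3 [331 187] [343 206]
top grey 102 1003.0 [186.5 182. ] [34. 37.] 90.0 [168 165] [205 199]
top box 230 3068.0 [328.4 192.3] [75.2 49.1] 10.8 [288 164] [367 222]
```

View pics/c1.png

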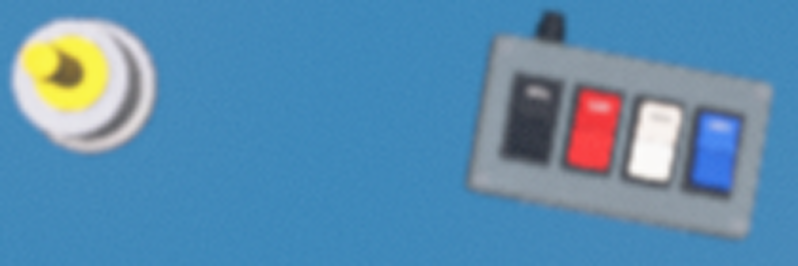

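View pics/c2.png

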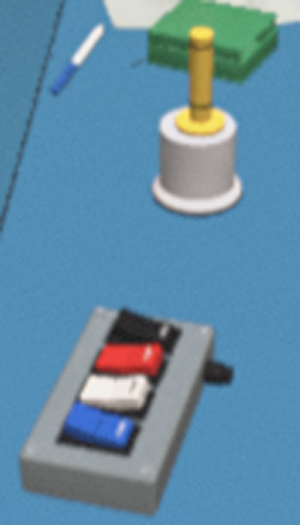

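The top crop shows the handle top at (41,60), the collar at (70,72), the stand top at about (70,78) and the bezels running from (530,118) to (713,150). The bars are at the upper (+x) end. In the side crop the handle top is at (202,35) and the collar at (201,118).

```bash
python3 - <<'E'
from h import *
T=lambda u,v:(165+(u+.5)/3.8-.5,160+(v+.5)/3.8-.5)
S=lambda u,v:(205+(u+.5)/3-.5,115+(v+.5)/3-.5)
np.set_printoptions(precision=4,suppress=True)
print("handle top",tri(S(202,34),T(41,60)),"collar",tri(S(201,119),T(70,72)))
print("standtop",tri(S(198,129),T(70,78)), plane("top",T(70,78),.062),plane("side",S(198,129),.062))
print("handle top@.142",plane("top",T(41,60),.142),"collar@.068",plane("top",T(70,72),.068))
for n,p in(("black",(530,118)),("red",(592,128)),("white",(653,140)),("blue",(713,150))):print(n,plane("top",T(*p),.042))
print("bezel corners",[plane("top",T(*p),.040)[:2] for p in((573,83),(623,92),(608,173),(560,163))])
print("bar red",tri(S(151,354),T(598,105)),"white bar",tri(S(139,386),T(660,118)))
print("box top corners top", [plane("top",T(*p),.036)[:2] for p in((500,36),(772,85),(745,238),(478,187))])
print("side", [plane("side",S(*p),.036)[:2] for p in((97,308),(213,325),(159,480+8),(22,462))])
o=bot.get_obs();R=o["tool_rot"];print(R)
E
```

```text
handle top (array([0.5151, 0.2923, 0.1389]), np.float64(0.001944917790840408)) collar (array([0.5154, 0.2926, 0.0661]), np.float64(0.0016567939153952578))
standtop (array([0.5132, 0.2945, 0.056 ]), np.float64(0.0015775563012285926)) [0.5119 0.2933 0.062 ] [0.5142 0.2841 0.062 ]
handle top@.142 [0.5138 0.2916 0.142 ] collar@.068 [0.5144 0.2921 0.068 ]
black [0.485  0.0571 0.042 ]
red [0.4788 0.025  0.042 ]
white [ 0.4716 -0.0066  0.042 ]
blue [ 0.4654 -0.0377  0.042 ]
bezel corners [array([0.5027, 0.0338]), array([0.4972, 0.0078]), array([0.4552, 0.0173]), array([0.4612, 0.0421])]
bar red (array([0.4919, 0.0225, 0.0489]), np.float64(0.0032285967693570466)) white bar (array([ 0.4854, -0.0091,  0.0494]), np.float64(0.0056530122418910625))
box top corners top [array([0.5289, 0.0707]), array([ 0.4988, -0.0716]), array([ 0.419, -0.054]), array([0.4501, 0.085 ])]
side [array([0.4536, 0.0852]), array([0.5312, 0.0707]), array([ 0.5042, -0.0807]), array([ 0.4241, -0.0638])]
[-0.0001  0.1789  0.9839 -0.0008]
```

Careful with the scale: shifts go in shares of 0.25 m and turns go in shares of 2 pi rad. That gives: -0.027 m is -0.108, -0.0157 m is -0.0628.

```bash
cat > g.py <<'E'
import sys;from h import *
from scipy.spatial.transform import Rotation as R
g=np.array([float(v) for v in sys.argv[1:4]]);o=bot.get_obs();q=o["tool_rot"]
r=R.from_quat([q[1],q[2],q[3],q[0]]);print("tool delta",np.round(r.inv().apply(g-o["eef_pos"]),4),"z",np.round(r.as_matrix()[:,2],4),"yaw y",np.round(r.as_matrix()[:2,1],3),np.round(o["eef_pos"],4),round(o["t"],2),np.round(o["contact_force"],1))
E
```

>>> jog_arm:
  rows: {"steps":[[-0.108,-0.0628,0,0,0.7],[-0.108,-0.0628,0,0,0.7],[-0.108,-0.0628,0,0,0.7],[-0.108,-0.0628,0,0,0.7],[-0.108,-0.0628,0,0,0.7],[-0.108,-0.0628,0,0,0.7],[-0.108,-0.0628,0,0,0.7],[-0.108,-0.0628,0,0,0.7],[-0.108,-0.0628,0,0,0.7],[-0.108,-0.0628,0,0,0.7],[-0.108,-0.0628,0,0,0.7],[-0.108,-0.0628,0,0,0.7],[-0.108,-0.0628,0,0,0.7],[-0.108,-0.0628,0,0,0.7],[0,0,0,0,0.7],[0,0,0,0,0.7]]}
  grip_force: 60

```text
t: 1.7
eef_pos: [0.5141, 0.2923, 0.2309]
tool_rot: [-0.0, 0.18, 0.984, -0.0]
contact_force: [-0.9, 1.1, -0.9]
gripper_width: 0.699
grasp_force: 0.0
```

```bash
python3 g.py .5147 .2922 .088
```

```text
tool delta [-0.0006  0.0002  0.1429] z [-7.e-04 -3.e-04 -1.e+00] yaw y [0.354 0.935] [0.5141 0.2923 0.2309] 1.7 [-0.9  1.1 -0.9]
```

In the tool's units: 0.018 m is 0.072, 0.017 m is 0.068.

>>> jog_arm:
  rows: {"steps":[[0,0,0.072,0,0.7],[0,0,0.072,0,0.7],[0,0,0.072,0,0.7],[0,0,0.072,0,0.7],[0,0,0.072,0,0.7],[0,0,0.072,0,0.7],[0,0,0.072,0,0.7],[0,0,0.068,0,0.7],[0,0,0,0,0.4],[0,0,0,0,0.3],[0,0,0,0,0.1],[0,0,0,0,0.1],[0,0,0,0,0.1],[0,0,0,0,0.1],[0,0,0,0,0.1],[0,0,0,0,0.1]]}
  grip_force: 60

```text
t: 3.3
eef_pos: [0.5144, 0.2934, 0.089]
tool_rot: [0.0, 0.179, 0.984, 0.0]
contact_force: [-1.8, 0.3, 6.3]
gripper_width: 0.191
grasp_force: 58.5
```

```bash
python3 g.py .5147 .2922 .088
```

```text
tool delta [-0.0007 -0.001   0.001 ] z [ 7.e-04  9.e-04 -1.e+00] yaw y [0.352 0.936] [0.5144 0.2934 0.089 ] 3.3 [-1.8  0.3  6.3]
```

In the tool's units: -0.02 m is -0.08, -0.015 m is -0.06.

>>> jog_arm:
  rows: {"steps":[[0,0,-0.04,0,0.1],[0,0,-0.06,0,0.1],[0,0,-0.08,0,0.1],[0,0,-0.08,0,0.1],[0,0,-0.08,0,0.1],[0,0,-0.04,0,0.1],[0,0,0,0,0.1]]}

```text
t: 4.0
eef_pos: [0.5151, 0.2935, 0.1854]
tool_rot: [0.001, 0.179, 0.984, 0.001]
contact_force: [-0.5, -0.5, -0.6]
gripper_width: 0.194
grasp_force: 58.5
```

```bash
python3 g.py .4912 .0222 .184; python3 - <<'E'
from h import *
s=bot.read_camera("side");t=bot.read_camera("top")
cv2.imwrite("pics/side1.png",s);cv2.imwrite("pics/top1.png",t)
a=cv2.resize(s[60:200,220:320],None,fx=4,fy=4,interpolation=2);b=cv2.resize(t[120:260,130:230],None,fx=4,fy=4,interpolation=2)
cv2.imwrite("pics/c3.png",np.hstack([a,b]))
E
```

```text
tool delta [-0.0732 -0.2623  0.0008] z [ 0.003   0.0022 -1.    ] yaw y [0.352 0.936] [0.5151 0.2935 0.1854] 4.0 [-0.5 -0.5 -0.6]
```

View pics/c3.png

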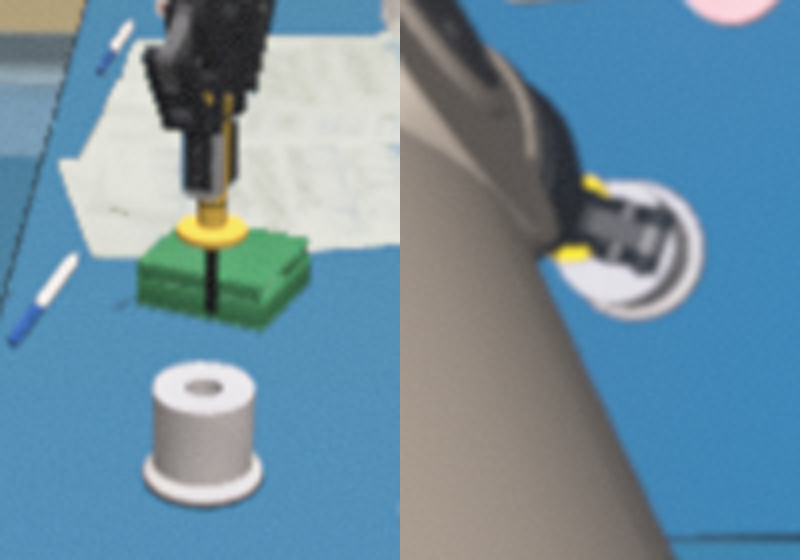

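The crop shows the stylus lifted upright in the fingers, its tip at side crop (210,313). The empty hole is at (203,387).

In the tool's units: -0.0187 m is -0.0748, -0.0052 m is -0.0208.

```bash
python3 - <<'E'
from h import *
S=lambda u,v:(220+(u+.5)/4-.5,60+(v+.5)/4-.5)
o,d=ray("side",S(210,313));print("tip",o+d*(.2935-o[1])/d[1])
o,d=ray("side",S(212,231));print("collar",o+d*(.2935-o[1])/d[1])
print("hole",plane("side",S(203,387),.062))
E
```

```text
tip [0.51671133 0.2935     0.10864392]
collar [0.51712178 0.2935     0.15957945]
hole [0.5133644  0.29016651 0.062     ]
```

>>> jog_arm:
  rows: {"steps":[[-0.0208,-0.0748,0,0,0.1],[-0.0208,-0.0748,0,0,0.1],[-0.0208,-0.0748,0,0,0.1],[-0.0208,-0.0748,0,0,0.1],[-0.0208,-0.0748,0,0,0.1],[-0.0208,-0.0748,0,0,0.1],[-0.0208,-0.0748,0,0,0.1],[-0.0208,-0.0748,0,0,0.1],[-0.0208,-0.0748,0,0,0.1],[-0.0208,-0.0748,0,0,0.1],[-0.0208,-0.0748,0,0,0.1],[-0.0208,-0.0748,0,0,0.1],[-0.0208,-0.0748,0,0,0.1],[-0.0208,-0.0748,0,0,0.1],[0,0,0,0,0.1],[0,0,0,0,0.1]]}

```text
t: 5.7
eef_pos: [0.4897, 0.0216, 0.1834]
tool_rot: [0.0, 0.18, 0.984, 0.0]
contact_force: [0.5, -0.1, -0.7]
gripper_width: 0.195
grasp_force: 58.6
```

```bash
python3 g.py .4912 .0222 .130
```

```text
tool delta [-0.0012  0.0011  0.0534] z [ 1.e-04  4.e-04 -1.e+00] yaw y [0.354 0.935] [0.4897 0.0216 0.1834] 5.7 [ 0.5 -0.1 -0.7]
```

In the tool's units: 0.015 m is 0.06, -0.001 m is -0.004.

>>> jog_arm:
  rows: {"steps":[[-0.004,0.004,0.06,0,0.1],[0,0,0.06,0,0.1],[0,0,0.04,0,0.1],[0,0,0.02,0,0.1],[0,0,0,0,0.1]]}

```text
t: 6.2
eef_pos: [0.4909, 0.0232, 0.1378]
tool_rot: [-0.001, 0.179, 0.984, -0.0]
contact_force: [-0.6, 0.3, -0.7]
gripper_width: 0.194
grasp_force: 58.6
```

```bash
python3 g.py .4912 .0222 .120; python3 - <<'E'
from h import *
s=bot.read_camera("side");t=bot.read_camera("top")
cv2.imwrite("pics/side2.png",s)
a=cv2.resize(s[180:290,205:305],None,fx=4,fy=4,interpolation=2);b=cv2.resize(t[150:260,280:380],None,fx=4,fy=4,interpolation=2)
cv2.imwrite("pics/c4.png",np.hstack([a,b]))
print(proj("side",np.array([.4912,.0222,.051])))
E
```

```text
tool delta [-0.0007 -0.0008  0.0178] z [-1.2e-03 -1.0e-04 -1.0e+00] yaw y [0.352 0.936] [0.4909 0.0232 0.1378] 6.2 [-0.6  0.3 -0.7]
[253.73998992 231.93048004]
```

View pics/c4.png

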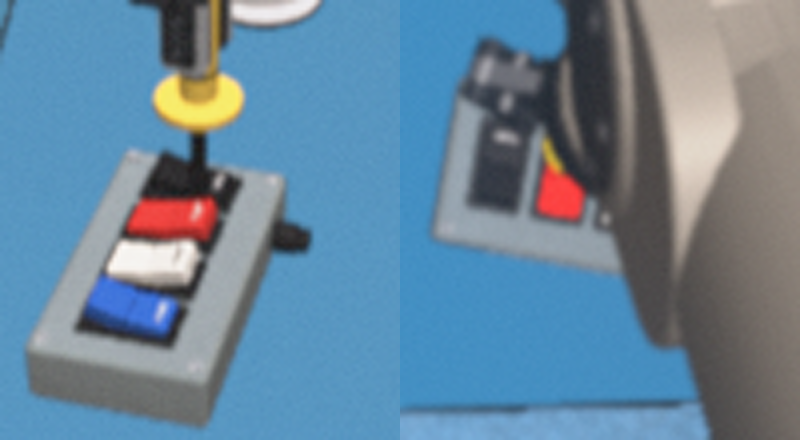

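The tip hangs above the red bar (columns 198 and 197 in the side crop), clear of the neighbouring rockers. Next is a slow press.

In the tool's units: 0.004 m is 0.016, 0.002 m is 0.008.

>>> jog_arm:
  rows: {"steps":[[-0.002,-0.002,0.016,0,0.1],[0,0,0.012,0,0.1],[0,0,0.008,0,0.1],[0,0,0.008,0,0.1],[0,0,0.008,0,0.1],[0,0,0,0,0.1]]}

```text
t: 6.9
eef_pos: [0.4919, 0.0222, 0.1253]
tool_rot: [0.0, 0.179, 0.984, 0.0]
contact_force: [0.9, -0.0, 0.2]
gripper_width: 0.193
grasp_force: 58.6
```

>>> jog_arm:
  rows: {"steps":[[0,0,0.004,0,0.1],[0,0,0.004,0,0.1],[0,0,0,0,0.1]]}

```text
t: 7.2
eef_pos: [0.4918, 0.0223, 0.1233]
tool_rot: [0.0, 0.179, 0.984, 0.0]
contact_force: [0.6, -1.2, 0.4]
gripper_width: 0.198
grasp_force: 58.6
```

>>> jog_arm:
  rows: {"steps":[[0,0,0.004,0,0.1],[0,0,0,0,0.1]]}

```text
t: 7.4
eef_pos: [0.4917, 0.0223, 0.1222]
tool_rot: [0.0, 0.179, 0.984, 0.0]
contact_force: [0.9, -0.4, 1.1]
gripper_width: 0.193
grasp_force: 58.6
```

In the tool's units: 0.001 m is 0.004.

>>> jog_arm:
  rows: {"steps":[[0,0,0.004,0,0.1],[0,0,0,0,0.1]]}

```text
t: 7.6
eef_pos: [0.4917, 0.0223, 0.1213]
tool_rot: [0.0, 0.179, 0.984, 0.0]
contact_force: [1.5, -0.3, 0.9]
gripper_width: 0.192
grasp_force: 58.6
```

>>> jog_arm:
  rows: {"steps":[[0,0,0.004,0,0.1],[0,0,0,0,0.1]]}

```text
t: 7.8
eef_pos: [0.4921, 0.0222, 0.1208]
tool_rot: [0.0, 0.179, 0.984, 0.0]
contact_force: [0.4, 0.1, 7.1]
gripper_width: 0.198
grasp_force: 59.3
```

```bash
python3 - <<'E'
from h import *
f=bot.get_obs()["contact_force"];print(f)
s=bot.read_camera("side");a=cv2.resize(s[190:290,205:305],None,fx=6,fy=6,interpolation=2)
cv2.imwrite("pics/c5.png",a)
E
```

```text
[0.38024262 0.07731467 7.06929261]
```

View pics/c5.png

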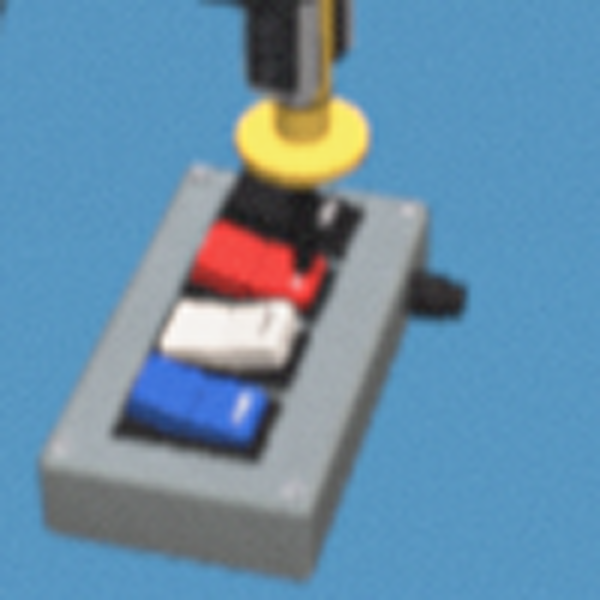

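The red rocker is now tipped like the blue one (bar end down at (300,290)), and the force has risen to 7 N. I'll push a little more to be sure it is against its stop, then go up.

In the tool's units: 0.001 m is 0.004.

>>> jog_arm:
  rows: {"steps":[[0,0,0.004,0,0.1],[0,0,0.004,0,0.1],[0,0,0,0,0.1]]}

```text
t: 8.15
eef_pos: [0.4928, 0.0221, 0.1201]
tool_rot: [0.001, 0.179, 0.984, 0.001]
contact_force: [-4.0, -1.2, 20.5]
gripper_width: 0.191
grasp_force: 60.7
```

>>> jog_arm:
  rows: {"steps":[[0,0,-0.02,0,0.1],[0,0,-0.06,0,0.1],[0,0,-0.08,0,0.1],[0,0,-0.08,0,0.1],[0,0,-0.02,0,0.1],[0,0,0,0,0.1]]}

```text
t: 8.75
eef_pos: [0.4914, 0.0224, 0.1834]
tool_rot: [0.0, 0.179, 0.984, 0.0]
contact_force: [0.2, 0.0, -0.1]
gripper_width: 0.191
grasp_force: 58.6
```

```bash
python3 g.py .5144 .2934 .184
python3 - <<'E'
from h import *
s=bot.read_camera("side");cv2.imwrite("pics/side3.png",s);a=cv2.resize(s[160:290,205:305],None,fx=4.5,fy=4.5,interpolation=2)
cv2.imwrite("pics/c6.png",a)
E
```

```text
tool delta [ 0.0739  0.2618 -0.0005] z [ 3.e-04  4.e-04 -1.e+00] yaw y [0.352 0.936] [0.4914 0.0224 0.1834] 8.75 [ 0.2  0.  -0.1]
```

View pics/c6.png

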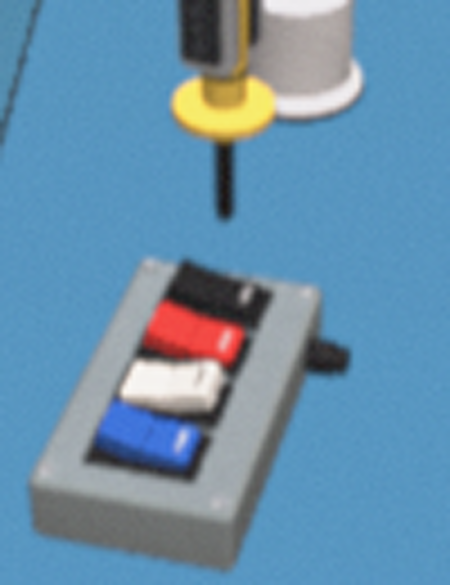

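The red rocker now matches blue and black (on), white is unchanged, and the stylus is still upright. Going back to the stand.

In the tool's units: 0.0187 m is 0.0748, 0.0053 m is 0.0212.

>>> jog_arm:
  rows: {"steps":[[0.0212,0.0748,0,0,0.1],[0.0212,0.0748,0,0,0.1],[0.0212,0.0748,0,0,0.1],[0.0212,0.0748,0,0,0.1],[0.0212,0.0748,0,0,0.1],[0.0212,0.0748,0,0,0.1],[0.0212,0.0748,0,0,0.1],[0.0212,0.0748,0,0,0.1],[0.0212,0.0748,0,0,0.1],[0.0212,0.0748,0,0,0.1],[0.0212,0.0748,0,0,0.1],[0.0212,0.0748,0,0,0.1],[0.0212,0.0748,0,0,0.1],[0.0212,0.0748,0,0,0.1],[0,0,0,0,0.1],[0,0,0,0,0.1]]}

```text
t: 10.4
eef_pos: [0.5143, 0.2936, 0.1831]
tool_rot: [-0.0, 0.179, 0.984, -0.0]
contact_force: [-0.1, -0.8, -1.0]
gripper_width: 0.195
grasp_force: 58.6
```

```bash
python3 g.py .5144 .2934 .090; python3 - <<'E'
from h import *
s=bot.read_camera("side");a=cv2.resize(s[60:200,220:320],None,fx=4,fy=4,interpolation=2)
cv2.imwrite("pics/c7.png",a)
E
```

```text
tool delta [-0.0002 -0.0001  0.0931] z [-2.e-04 -6.e-04 -1.e+00] yaw y [0.351 0.936] [0.5143 0.2936 0.1831] 10.4 [-0.1 -0.8 -1. ]
```

View pics/c7.png

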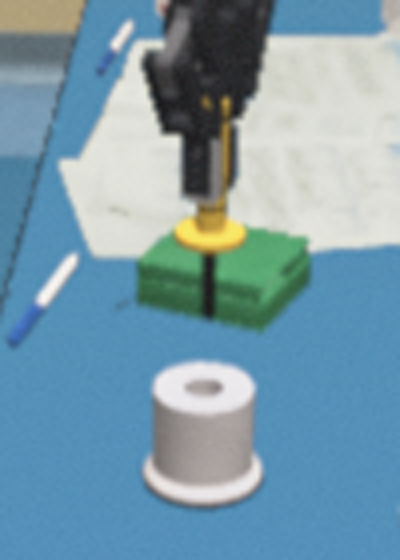

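The stylus hangs straight over the stand as before, with its tip at crop (208,315) and the hole at (203,387). Lowering it.

In the tool's units: 0.015 m is 0.06, 0.005 m is 0.02.

>>> jog_arm:
  rows: {"steps":[[0,0,0.06,0,0.1],[0,0,0.06,0,0.1],[0,0,0.06,0,0.1],[0,0,0.02,0,0.1],[0,0,0,0,0.1]]}

```text
t: 10.95
eef_pos: [0.514, 0.2926, 0.1325]
tool_rot: [-0.001, 0.179, 0.984, -0.001]
contact_force: [0.0, 0.6, 0.1]
gripper_width: 0.194
grasp_force: 58.6
```

>>> jog_arm:
  rows: {"steps":[[0,0,0.06,0,0.1],[0,0,0.056,0,0.1],[0,0,0.032,0,0.1],[0,0,0.012,0,0.1],[0,0,0.004,0,0.1],[0,0,0,0,0.1]]}

```text
t: 11.55
eef_pos: [0.5145, 0.2935, 0.0924]
tool_rot: [0.0, 0.179, 0.984, 0.0]
contact_force: [0.2, -0.1, -0.1]
gripper_width: 0.189
grasp_force: 58.6
```

>>> jog_arm:
  rows: {"steps":[[0,0,0.004,0,0.1],[0,0,0,0,0.1]]}

```text
t: 11.75
eef_pos: [0.5145, 0.2936, 0.0916]
tool_rot: [0.0, 0.179, 0.984, 0.0]
contact_force: [-0.5, 0.6, -0.3]
gripper_width: 0.193
grasp_force: 58.6
```

```bash
python3 g.py .5144 .2934 .089
```

```text
tool delta [ 0.0001 -0.0002  0.0026] z [ 5.e-04  4.e-04 -1.e+00] yaw y [0.352 0.936] [0.5145 0.2936 0.0916] 11.75 [-0.5  0.6 -0.3]
```

In the tool's units: 0.001 m is 0.004.

>>> jog_arm:
  rows: {"steps":[[0,0,0.004,0,0.1],[0,0,0.004,0,0.1],[0,0,0,0,0.1]]}

```text
t: 12.05
eef_pos: [0.5142, 0.2934, 0.0892]
tool_rot: [-0.0, 0.179, 0.984, -0.0]
contact_force: [-0.5, -0.1, 0.0]
gripper_width: 0.193
grasp_force: 58.6
```

>>> jog_arm:
  rows: {"steps":[[0,0,0.0028,0,0.1],[0,0,0,0,0.1]]}

```text
t: 12.25
eef_pos: [0.5143, 0.2934, 0.0891]
tool_rot: [-0.0, 0.179, 0.984, 0.0]
contact_force: [-1.5, -1.3, 4.7]
gripper_width: 0.197
grasp_force: 59.2
```

The collar is on the stand top (4.7 N), so I'll release and retreat.

In the tool's units: -0.02 m is -0.08, -0.01 m is -0.04.

>>> jog_arm:
  rows: {"steps":[[0,0,0,0,0.25],[0,0,0,0,0.35],[0,0,0,0,0.5],[0,0,0,0,0.7],[0,0,0,0,0.7],[0,0,0,0,0.7],[0,0,-0.04,0,0.7],[0,0,-0.08,0,0.7],[0,0,-0.08,0,0.7],[0,0,-0.08,0,0.7],[0,0,-0.08,0,0.7],[0,0,-0.08,0,0.7],[0,0,-0.08,0,0.7],[0,0,-0.08,0,0.7],[0,0,0,0,0.7]]}

```text
t: 13.75
eef_pos: [0.5159, 0.2943, 0.2423]
tool_rot: [0.002, 0.179, 0.984, 0.002]
contact_force: [0.4, 0.8, -0.2]
gripper_width: 0.703
grasp_force: 0.0
```

>>> jog_arm:
  rows: {"steps":[[0.08,0.08,0,0,0.7],[0.08,0.08,0,0,0.7],[0.08,0.08,0,0,0.7],[0.08,0.08,0,0,0.7],[0.08,0.08,0,0,0.7],[0.08,0.08,0,0,0.7],[0,0,0,0,0.7],[0,0,0,0,0.7],[0,0,0,0,0.7]]}

```text
t: 14.65
eef_pos: [0.445, 0.4466, 0.2382]
tool_rot: [0.0, 0.18, 0.984, -0.001]
contact_force: [0.5, -0.8, 0.0]
gripper_width: 0.697
grasp_force: 0.0
```

```bash
python3 - <<'E'
from h import *
s=bot.read_camera("side");a=cv2.resize(s[110:290,205:305],None,fx=3.3,fy=3.3,interpolation=2)
t=bot.read_camera("top");b=cv2.resize(t[150:240,160:380],None,fx=2.1,fy=2.1,interpolation=2)
c=np.zeros((a.shape[0],a.shape[1]+b.shape[1],3),np.uint8);c[:,:a.shape[1]]=a;c[:b.shape[0],a.shape[1]:]=b
print(c.shape);cv2.imwrite("pics/c8.png",c)
E
```

```text
(594, 792, 3)
```

View pics/c8.png

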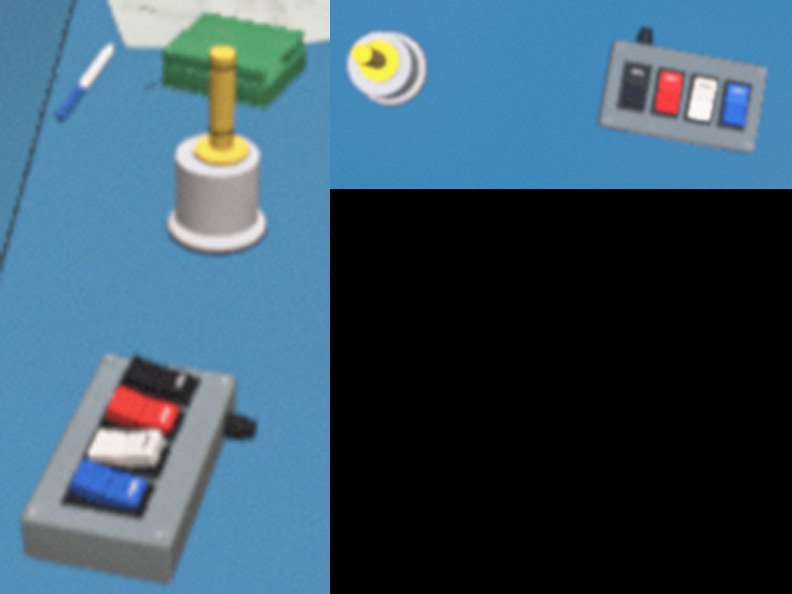

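The stylus stands upright in its stand at (222,100), collar flat on the top. Red is on at (143,410), the other three rockers are unchanged, and the arm is clear.

```bash
python3 -c "
from station import bot
print(bot.hand_in())"
```

```text
the job is handed in; nothing more can be done
None
```

The red rocker is switched fully on, the other three look unchanged, and the stylus is back upright in its stand and released; I handed the job in at about 15 s, and no verdict was returned.

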